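# Push a stuck drive centre out of a bench lathe with the knockout bar

### The arm

A 7-joint arm with a two-finger parallel gripper is mounted at the origin on the work surface. World frame = base frame: x ahead of the robot, y to its left, z up, the work surface at z = 0. Lengths are in m, angles in rad, forces in N, time in s.
With the tool pointing down it reaches from about 0.4 to 0.875 m from the base axis. Payload 6.5 kg.
Tool frame: the origin (TCP) lies at the very end of the fingers, on their centre line; the grasp point (between the pads) lies 19 mm behind it (pinch_z is the distance from the TCP to the grasp point, in m); y points along the fingers, z is the direction in which the jaws open and shut, and the axes are right-handed (so a half turn about y gives the same grasp; the last joint's range is limited). The gripper opens to 85 mm and grips with 20 to 120 N. Pads are 22 mm wide; open, the fingers measure 114 mm over their backs; the gripper's body (76 mm by 85 mm) begins 54 mm behind the grasp point. The pads swing forward as they close: fully open they stand 13 mm farther back than shut.
Start: joints at [1.092, 0.536, -0.004, 1.538, 0.003, 1.067, -0.071], TCP at [0.261, -0.595, 0.231] pointing down, gripper open.
Joint ranges: [-2.7, 2.7], [-0.37, 2.16], [-1.27, 1.26], [0.24, 2.4], [-1.31, 4.45], [0.19, 1.91], [-2.76, 2.76]. Speed limits (rad/s): [2.39, 2.39, 3.14, 3.14, 3.14, 3.14, 3.14].

### API

Orientations are given as a unit quaternion [w, x, y, z].
In Python, from cell import * gives the robot as it stands.
- The arm moves only by the tool move_arm, never from a script. Its argument "plan" is a list of rows, each an object of numbers: "x", "y", "z": the shift along the world's x, y, z in m; "twist": the turn about the world's z in rad; "jaw": the closure in counts, from 0 (fully open) to 255 (shut). In form: [{"x": .., "y": .., "z": .., "twist": .., "jaw": ..}, ...]. A call has 1 to 10 rows; each row is the pose to reach, as a shift and turn from the pose measured when the call began; what a row does not reach only later rows make up. A row lasts 1/12 s, in which the tool goes at most 41.7 mm and 7.16 degrees, less where a joint would pass 70% of its speed; a pose out of reach is approached as far as the arm can. A call with a gripper value outside its range is refused whole. The fingers move at their own pace and stop on an object; the grip force is fixed at half the most. Time passes only in rows, so rows that repeat a pose let the fingers close. It gives the time, the measured TCP pose, the force and the opening at its end, in the units of the state.
- observe(): the state, without advancing time (a new reading comes with each control period).
- get_image(name): name is "scene" or "top" or "wrist"; returns (picture, depth): 400x640x3 uint8, red, green, blue; 400x640 float32, m along the optical axis (not along the pixel's ray), 0 where there is no reading.
- get_calibration(name): a dict with "K" (3x3 intrinsics, pixels), "R" (3x3) and "t" (3): a world point X has camera coordinates R X + t. Camera axes: x right, y down, z forward; pixel columns grow to the right and rows downward; lengths in m; the calibration is good to about 2 mm. The wrist camera is an equidistant fisheye: a pixel r from the principal point sees the ray r / f radians off the axis. A picture is of the moment at which its call begins: read the wrist's pose just before it. get_calibration takes no time and is no camera call; for the wrist camera it gives the pose at the moment of the call.
- job_done(): hands the job in, once; it reports no verdict.
The state is a dict: "clock": time; "q": joint angles; "joint_velocities": joint speeds; "tau": joint torques, N m; "eef_pos": TCP position; "orientation": TCP orientation; "contact_force": force on the tool from outside, world axes, zero at the start; "wrist_torque": the same for the moment, N m; "opening": opening from 0.0 (shut) to 1.0 (fully open).
Only numpy, scipy, OpenCV 4.12 (cv2) and the standard library are available. Lean on these libraries where they do the work, as an engineer would, in place of code of your own. Each camera call takes 0.05 s, during which the arm holds its last target. There are 200 camera calls.

### The job

The spur drive centre is stuck in the wood lathe's hollow spindle. Take the knockout bar off its rest by the steel shaft and feed its round nose some 10 cm into the spindle through the handwheel, let go so that it rests there, then take it again further back by the wooden handle, push on until you feel it meet the centre's hidden shank, and ease the centre out by about 15 mm: loose, but still lying in the spindle. Never force the bar (if it binds, realign it), leave it in the spindle, and do not disturb the other things on the bench.

Things in the scene. Friction and masses are not known exactly. Their poses are not given: they have to be found in the camera images.
- lathe: Cast-iron bench wood lathe, fixed, 0.74 m long. Origin: at bench level, straight below the centre of the handwheel hub's outer face. Its y runs along the spindle from the handwheel (y = 0) through the headstock to the tailstock; z up. The steel handwheel (diameter 104 mm) takes up y 0 to 33 mm, the headstock (150 mm wide, 287 mm tall) y 46 to 236 mm; nothing of the lathe lies at y below 0.
- spindle_mouth (a point): Centre of the handwheel hub's outer face (flat, diameter 44 mm, 10 mm proud of the wheel), on the level spindle axis 210 mm above the bench; axes as the lathe's, the bar goes in along +y. Mouth of the bore: countersink from diameter 22 mm to 14 mm over 8 mm depth, then a straight round bore of 14 mm right through the spindle, 265 mm long.
- centre_tip (a point): Point of the four-prong drive centre that sticks out of the spindle nose, on the spindle axis about 305 mm from the hub's face. It can only slide along the spindle (lathe's +y = out), resists all the way with about 9 N plus 0.6 N per 10 mm/s, and stays where it is left. Its shank, hidden in the bore, may be long or short: its tail lies anywhere 150 to 209 mm behind the hub's face.
- bar_nose (a point): Tip of the knockout bar's hemispherical nose. The bar: straight round steel shaft, diameter 12 mm, 240 mm long from nose to collar; brass collar, diameter 30 mm, 6 mm thick; round wooden handle behind it, diameter 26 mm, 84 mm long. About 0.25 kg, balancing 145 mm behind the nose. Its y runs along the bar from handle to nose; x and z may be rolled about it.
- bar_shaft (a point): Point on the axis of the bar's steel shaft, 125 mm behind the nose tip and 115 mm ahead of the collar's front face; on the rest it lies near the middle between the saddles: the place to take the shaft. Axes as the bar's.
- bar_handle (a point): Point on the axis of the bar's wooden handle, 290 mm behind the nose tip: the place to take the handle. Let go with its nose partway in the bore, the bar droops there and the handle sinks 4 to 12 mm below the spindle axis; pushed on askew like that it binds, raised level again it slides freely. Axes as the bar's.
- bar: The knockout bar as a whole; origin at the centre of the collar's front face, y along the bar towards the nose.
- cradle: Fixed wooden rest of the bar, 85 x 210 mm; origin at its underside's centre, y along the bar towards its nose. Two notched saddles (64 mm wide, 18 mm long, 67 mm tall) at y = +75 and -75 mm carry the shaft level with its axis 55 mm above the bench; between them 132 mm are free down to the board, 16 mm thick. Lift the bar straight up by 25 mm or more before moving it aside.
- bowl: Loose turned wooden bowl, diameter 124 mm, 52 mm tall, origin at its underside's centre; to be left alone.
- wax_tin: Loose metal tin, diameter 72 mm, 45 mm tall, origin at its underside's centre; to be left alone.
- faceplate: Loose steel faceplate, a flat flanged disc, diameter 74 mm, 24 mm tall at its hub, origin at its underside's centre; to be left alone.

How it is judged:
On the way, in this order (a step that is already met when the one before it is completed fails the run):
1. the bar, held by its shaft, has its nose 40 to 150 mm in the spindle (y of bar_nose in the frame of spindle_mouth between 0.04 and 0.15 m and x of bar_nose in the frame of spindle_mouth between -0.008 and 0.008 m and z of bar_nose in the frame of spindle_mouth between -0.008 and 0.008 m and contact force between the fingers and bar above 0.5 N and y of the grasp point in the frame of bar above 0 m), for 0.1 s.
2. the bar is let go and rests with its nose 40 to 150 mm in the spindle (y of bar_nose in the frame of spindle_mouth between 0.04 and 0.15 m and x of bar_nose in the frame of spindle_mouth between -0.008 and 0.008 m and z of bar_nose in the frame of spindle_mouth between -0.008 and 0.008 m and contact force between the fingers and bar below 0.05 N and linear speed of bar below 0.03 m/s), for 0.2 s.
3. the bar is held again further back, by its handle, its nose still in the spindle (contact force between the fingers and bar above 0.5 N and y of the grasp point in the frame of bar below -0.005 m and y of bar_nose in the frame of spindle_mouth above 0.04 m), for 0.1 s.
At the end, for the whole second after the job is handed in: The point of the drive centre is 10 to 20 mm further out than at the start; the bar is left in the spindle, its nose 140 mm or more behind the hub's face and its axis within 0.05 rad of the spindle's; the fingers do not touch the bar and it is at rest (distance of centre_tip from where it was at the start of the episode between 0.01 and 0.02 m and y of bar_nose in the frame of spindle_mouth above 0.14 m and angle between the y axis of bar and the y axis of lathe, either way round below 0.05 rad and linear speed of bar below 0.01 m/s and contact force between the fingers and bar below 0.05 N).
It fails at once if the bar is forced: pressed on the lathe (its drive centre included) with more than 35 N while the fingers hold it (contact force between bar and lathe above 35 N and contact force between the fingers and bar above 0.5 N).
It fails at once if the bowl, the tin or the faceplate is moved by more than 30 mm (distance of any of bowl, wax_tin, faceplate from where it was at the start of the episode above 0.03 m).
It also fails if it takes over 70 s, if anything falls off the work surface, if the arm or the gripper's body presses on something with over 40 N, if the wrist force passes 120 N, or if a joint passes its speed limit or range.

## Working session

There is one attempt and no reset: what is moved stays moved. The work goes in short steps, Python scripts to look and compute and a tool call to move; the robot and the scene stay as the last step left them, time stands still between calls to the robot, and variables do not carry over. Pictures are saved under pics/ and viewed, about 8 in all and at most 12, crops included, and the job is handed in when it is done.

Besides the shell and the picture viewer there is one more tool, called after "Call:" in YAML: its name, and indented under it one key for each argument. move_arm: Moves the arm, as the interface text tells. Its arguments: {"type":"object","properties":{"plan":{"type":"array"}},"required":["plan"]}

```bash
mkdir -p pics; ls; cat > h.py <<'E'
from cell import *
import numpy as np, cv2
def save(n,img): cv2.imwrite('pics/'+n,img[...,::-1])
def cloud(name):
    p,d=get_image(name); c=get_calibration(name); K,R,t=[np.array(c[k]) for k in('K','R','t')]
    v,u=np.indices(d.shape); X=np.stack([(u-K[0,2])/K[0,0]*d,(v-K[1,2])/K[1,1]*d,d],-1)
    return p,d,(X-t)@R
E
python3 - <<'E'
from h import *
s=observe(); print({k:np.round(v,3) for k,v in s.items()})
for n in('scene','top'):
    p,d,W=cloud(n); save(n+'0.png',p); np.savez('/tmp/'+n,p=p,d=d,W=W); c=get_calibration(n); print(n,np.round(-np.array(c['R']).T@c['t'],3),np.array(c['K'])[0,0])
E
```

```text
pics
{'clock': np.float64(0.0), 'q': array([ 1.092,  0.537, -0.004,  1.539,  0.003,  1.067, -0.071]), 'joint_velocities': array([-0.   , -0.   ,  0.001,  0.   ,  0.   ,  0.001,  0.   ]), 'tau': array([ 1.0000e-03, -5.8339e+01,  1.0490e+00, -2.5910e+01,  1.2000e-02,
        1.0000e-02, -0.0000e+00]), 'eef_pos': array([ 0.26 , -0.595,  0.23 ]), 'orientation': array([ 0.145, -0.145,  0.693, -0.691]), 'contact_force': array([-0.685, -0.123,  0.09 ]), 'wrist_torque': array([ 0.008, -0.016, -0.002]), 'opening': np.float64(1.001)}
scene [ 1.085 -0.201  0.923] 368.5302913975703
top [ 0.292 -0.102  1.596] 474.2602198105742
```

View pics/scene0.png

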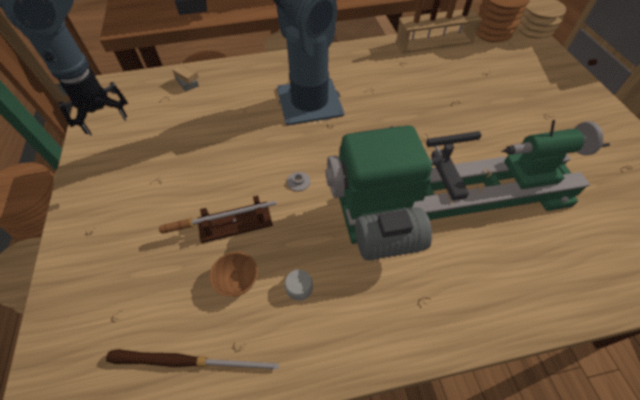

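View pics/top0.png

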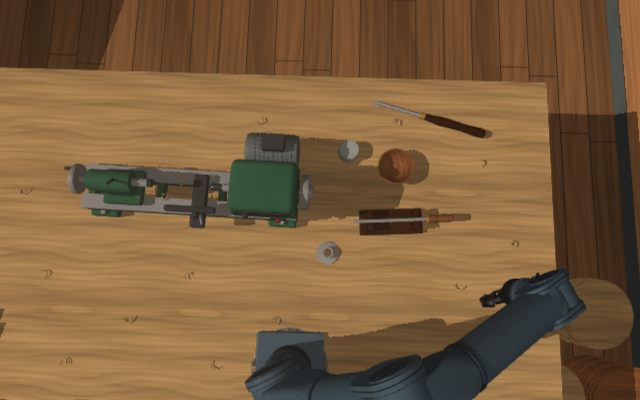

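The scene view shows the bar from its handle at (165,228) to its nose at (275,205), and the handwheel at (335,177). In the top view (image up is +x, left is +y) the bar's nose is at (355,221), its handle at (455,217), and the handwheel at (306,190). The faceplate is at (328,252), the tin at (348,150) and the bowl at (396,166).

```bash
python3 - <<'E'
from h import *
T=np.load('/tmp/top.npz');S=np.load('/tmp/scene.npz')
W=T['W'];v,u=np.indices(W.shape[:2])
for n,(c,r) in dict(face=(328,252),tin=(348,150),bowl=(396,158),mid=(390,220),handle=(440,217),table=(480,250),head=(265,190)).items(): print(n,np.round(W[r,c],3))
print('top cols along bar')
for c in range(350,462,6):
    s=slice(208,232); z=W[s,c,2]; k=np.argmax(z); print(c,np.round(W[208+k,c],3),208+k, end=' | ')
W=S['W']; print()
# head sides, flat top edges from both clouds
A=np.vstack([T['W'].reshape(-1,3),W.reshape(-1,3)])
tw=T['W'].reshape(-1,3)
m=(tw[:,2]>.25)&(tw[:,2]<.3)&(abs(tw[:,1]-tw[190*640+265,1])<.2)&(tw[:,0]>.3)
h=tw[m]; rect=cv2.minAreaRect((h[:,:2]*1000).astype(np.float32)); print('head rect',rect,h[:,2].max())
# handwheel from scene: pixels around 335,177
sub=W[150:205,322:350].reshape(-1,3)
for r in range(152,204,5): print(r,[tuple(np.round(W[r,c],3)) for c in range(326,346,4)])
cv2.imwrite('pics/crop1.png',cv2.resize(S['p'][130:260,150:420,::-1],None,fx=2.9,fy=2.9,interpolation=cv2.INTER_CUBIC))
E
```

```text
face [ 0.37  -0.115 -0.002]
tin [ 0.712 -0.174  0.04 ]
bowl [ 0.696 -0.34   0.014]
mid [ 0.475 -0.314  0.062]
handle [ 0.49  -0.477  0.062]
table [ 0.389 -0.625  0.001]
head [0.524 0.068 0.286]
top cols along bar
350 [ 0.492 -0.187  0.005] 216 | 356 [ 0.473 -0.203  0.06 ] 220 | 362 [ 0.473 -0.223  0.066] 220 | 368 [ 0.488 -0.241  0.074] 215 | 374 [ 0.477 -0.262  0.065] 219 | 380 [ 0.474 -0.281  0.065] 220 | 386 [ 0.292 -0.102  1.596] 231 | 392 [ 0.479 -0.32   0.062] 219 | 398 [ 0.292 -0.102  1.596] 212 | 404 [ 0.477 -0.36   0.062] 220 | 410 [ 0.48  -0.379  0.062] 219 | 416 [ 0.467 -0.397  0.072] 223 | 422 [ 0.482 -0.418  0.061] 219 | 428 [ 0.487 -0.436  0.072] 217 | 434 [ 0.491 -0.456  0.069] 216 | 440 [ 0.482 -0.475  0.07 ] 219 | 446 [ 0.499 -0.495  0.069] 214 | 452 [ 0.292 -0.102  1.596] 223 | 458 [ 0.512 -0.552  0.005] 213 | 
head rect ((531.1478271484375, 61.77998352050781), (227.1174774169922, 167.94171142578125), 87.90813446044922) 0.29619743203693927
152 [(np.float64(0.262), np.float64(0.004), np.float64(-0.002)), (np.float64(0.266), np.float64(0.017), np.float64(-0.001)), (np
[... 2505 characters left out ...]
4(-0.046), np.float64(0.217)), (np.float64(0.586), np.float64(-0.035), np.float64(0.212))]
197 [(np.float64(0.444), np.float64(-0.039), np.float64(-0.001)), (np.float64(0.447), np.float64(-0.027), np.float64(-0.001)), (np.float64(0.578), np.float64(-0.052), np.float64(0.186)), (np.float64(0.583), np.float64(-0.044), np.float64(0.19)), (np.float64(0.508), np.float64(-0.008), np.float64(0.076))]
202 [(np.float64(0.465), np.float64(-0.044), np.float64(0.003)), (np.float64(0.468), np.float64(-0.032), np.float64(0.003)), (np.float64(0.471), np.float64(-0.02), np.float64(0.003)), (np.float64(0.47), np.float64(-0.007), np.float64(-0.002)), (np.float64(0.509), np.float64(-0.007), np.float64(0.052))]
```

View pics/crop1.png

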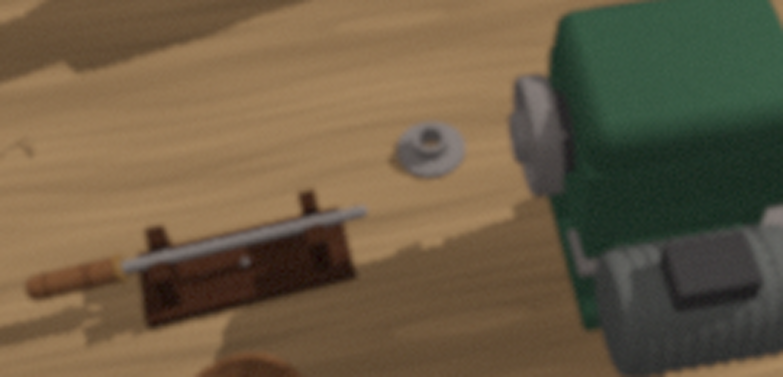

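The crop shows the hub end of the handwheel at about crop (517,135), with its face at y≈-0.06, x≈0.535, z 0.21. The bar runs along y at x≈0.475, with its nose near y≈-0.195. Next I go above the bar for a close look.

```bash
python3 - <<'E'
from h import *
from scipy.spatial.transform import Rotation as R
q=observe()['orientation']; M=R.from_quat(np.r_[q[1:],q[0]]).as_matrix(); print(M.round(3))
c=get_calibration('wrist'); print(np.round(c['K'],1)); print((-np.array(c['R']).T@c['t']).round(3)); print(np.array(c['R']).round(3))
# lathe direction fits: from top cloud, bed rails/tailstock; headstock side edge
W=np.load('/tmp/top.npz')['W'].reshape(-1,3)
m=(W[:,2]>.2)&(W[:,2]<.3)&(W[:,0]>.4)&(W[:,0]<.65)&(W[:,1]>-.05)
h=W[m]
for lo in np.arange(-.02,.18,.02):
    s=h[(h[:,1]>lo)&(h[:,1]<lo+.02)&(h[:,2]>.275)]
    if len(s)>5: print(round(lo+.01,2),len(s),np.percentile(s[:,0],[3,97]).round(3),s[:,0].mean().round(4))
E
```

```text
[[-0.916 -0.001  0.401]
 [-0.401  0.001 -0.916]
 [ 0.    -1.    -0.002]]
[[309.7   0.  319.1]
 [  0.  309.7 203. ]
 [  0.    0.    1. ]]
[ 0.332 -0.564  0.373]
[[ 0.401 -0.916 -0.003]
 [-0.873 -0.383  0.303]
 [-0.279 -0.119 -0.953]]
-0.01 230 [0.473 0.602] 0.5381
0.01 354 [0.47  0.604] 0.5363
0.03 356 [0.469 0.606] 0.5367
0.05 359 [0.469 0.606] 0.5366
0.07 358 [0.47  0.605] 0.5378
0.09 363 [0.47  0.608] 0.5359
0.11 363 [0.472 0.606] 0.5379
0.13 359 [0.473 0.609] 0.5397
0.15 344 [0.474 0.609] 0.5403
0.17 158 [0.476 0.604] 0.5349
```

Call:
move_arm:
  plan:
    - {"x":0.03,"y":0.03,"z":0.0,"twist":0.12,"jaw":0}
    - {"x":0.06,"y":0.06,"z":0.0,"twist":0.24,"jaw":0}
    - {"x":0.085,"y":0.09,"twist":0.36,"z":0,"jaw":0}
    - {"x":0.11,"y":0.12,"twist":0.48,"z":0,"jaw":0}
    - {"x":0.135,"y":0.15,"twist":0.6,"z":0,"jaw":0}
    - {"x":0.16,"y":0.18,"twist":0.72,"z":0,"jaw":0}
    - {"x":0.18,"y":0.21,"twist":0.84,"z":0,"jaw":0}
    - {"x":0.2,"y":0.24,"twist":0.96,"z":0,"jaw":0}
    - {"x":0.216,"y":0.262,"twist":1.08,"z":0,"jaw":0}
    - {"x":0.216,"y":0.262,"twist":1.2,"z":0,"jaw":0}

```text
clock: 0.93
eef_pos: [0.4809, -0.3255, 0.2306]
orientation: [0.515, -0.513, 0.486, -0.485]
contact_force: [0.4, 0.6, -0.5]
opening: 0.999
```

```bash
cat >> h.py <<'E'
from scipy.spatial.transform import Rotation as Rot
def wcloud():
    c=get_calibration('wrist'); p,d=get_image('wrist'); K,R,t=[np.array(c[k]) for k in('K','R','t')]
    v,u=np.indices(d.shape); a=(u-K[0,2])/K[0,0]; b=(v-K[1,2])/K[1,1]; th=np.hypot(a,b); s=np.where(th>1e-6,np.tan(th)/np.maximum(th,1e-6),1)
    X=np.stack([a*s*d,b*s*d,d],-1); return p,d,(X-t)@R
def pix(P):
    c=get_calibration('wrist'); X=np.array(c['R'])@P+c['t']; th=np.arctan2(np.hypot(X[0],X[1]),X[2]); r=th/np.hypot(X[0],X[1])
    K=np.array(c['K']); return K[0,0]*X[0]*r+K[0,2],K[1,1]*X[1]*r+K[1,2]
def st():
    s=observe(); q=s['orientation']; M=Rot.from_quat(np.r_[q[1:],q[0]]).as_matrix()
    print('t',s['clock'].round(2),'tcp',s['eef_pos'].round(4),'jaw',M[:,2].round(3),'down',M[:,1].round(3),'F',s['contact_force'].round(2),'op',round(float(s['opening']),3)); return s,M
E
python3 - <<'E'
from h import *
st(); p,d,W=wcloud(); save('w1.png',p); np.savez('/tmp/w1',p=p,d=d,W=W)
print(observe()['q'].round(2))
E
```

```text
Traceback (most recent call last):
  File "h.py", line 18, in st
    print('t',s['clock'].round(2),'tcp',s['eef_pos'].round(4),'jaw',M[:,2].round(3),'down',M[:,1].round(3),'F',s['contact_force'].round(2),'op',round(float(s['opening']),3)); return s,M
              ^^^^^^^^^^^^^^^^
AttributeError: 'float' object has no attribute 'round'
```

```bash
sed -i "s/s=observe(); q=/s={k:np.array(v) for k,v in observe().items()}; q=/" h.py
python3 - <<'E'
from h import *
s,M=st(); p,d,W=wcloud(); save('w1.png',p); np.savez('/tmp/w1',p=p,d=d,W=W)
print(s['q'].round(2), (d>0).mean())
E
```

```text
t 0.93 tcp [ 0.4809 -0.3255  0.2306] jaw [0.998 0.058 0.001] down [ 0.001  0.004 -1.   ] F [ 0.39  0.64 -0.53] op 0.999
[ 0.79  0.45 -0.36  1.71  0.18  1.02  0.43] 0.9960859375
```

View pics/w1.png

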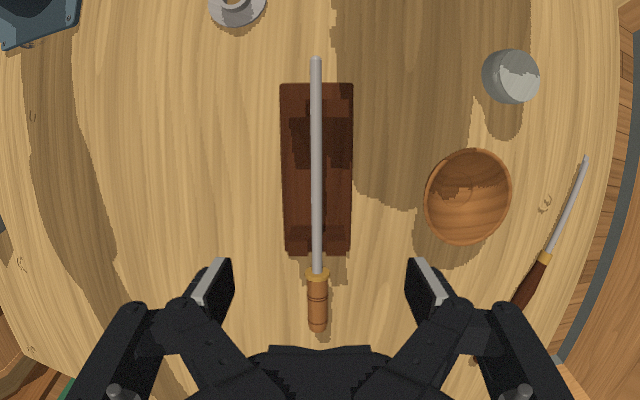

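The wrist view shows the nose tip at (316,57), the collar at (317,270), the handle end at (318,330), the faceplate at (237,8), the tin at (510,77) and the bowl at (468,195). Now I measure the bar's axis.

```bash
cat >> h.py <<'E'
def ray(uv,z,c=None):
    c=c or get_calibration('wrist'); K,R,t=[np.array(c[k]) for k in('K','R','t')]
    a=(uv[0]-K[0,2])/K[0,0]; b=(uv[1]-K[1,2])/K[1,1]; th=np.hypot(a,b); k=np.sin(th)/th
    g=np.array([a*k,b*k,np.cos(th)])@R; o=-R.T@t; return o+g*(z-o[2])/g[2]
E
python3 - <<'E'
from h import *
D=np.load('/tmp/w1.npz'); p=D['p'].astype(int); W=D['W']
P=[]
for r in range(70,265,8):
    row=p[r,300:334]; sat=row.max(1)-row.min(1); g=(sat<35)&(row.mean(1)>75)
    c=np.where(g)[0]
    if len(c)>4 and len(c)<16: P.append(ray((300+c.mean(),r),.055))
P=np.array(P); k=np.polyfit(P[:,1],P[:,0],1); print(len(P),k,'resid mm',1000*np.abs(P[:,0]-np.polyval(k,P[:,1])).max())
n=ray((316,57),.055); c=ray((317,268),.055); print('nose',n,'collar',c,np.linalg.norm(n-c)); print('handle end',ray((318,331),.055))
print('depth z', [W[r,316].round(4) for r in (80,120,200,250)])
print('grasp x at y=n-.138',np.polyval(k,n[1]-.138), n[1]-.138)
print('faceplate', W[8,237], 'cradle top edge', ray((316,84),.016), ray((316,255),.016))
E
```

```text
25 [-0.06458567  0.45451419] resid mm 0.36450647184077534
nose [ 0.46804511 -0.19881652  0.055     ] collar [ 0.48288622 -0.4314547   0.055     ] 0.23311108870195796
handle end [ 0.48984926 -0.52911151  0.055     ]
depth z [array([ 0.4725, -0.2194,  0.0601]), array([ 0.4747, -0.2598,  0.0615]), array([ 0.4793, -0.3432,  0.0603]), array([ 0.4825, -0.4013,  0.0609])]
grasp x at y=n-.138 0.47626770993909473 -0.3368165186521368
faceplate [ 0.37584476 -0.12955296  0.02095879] cradle top edge [ 0.46912338 -0.22383057  0.016     ] [ 0.48146249 -0.43428404  0.016     ]
```

Call:
move_arm:
  plan:
    - {"x":-0.004,"y":-0.0095,"z":-0.04,"twist":0.006,"jaw":0}
    - {"x":-0.004,"y":-0.0095,"z":-0.08,"twist":0.006,"jaw":0}
    - {"x":-0.004,"y":-0.0095,"z":-0.12,"twist":0.006,"jaw":60}
    - {"x":-0.004,"y":-0.0095,"z":-0.155,"twist":0.006,"jaw":120}
    - {"x":-0.004,"y":-0.0095,"z":-0.18,"twist":0.006,"jaw":140}
    - {"x":-0.004,"y":-0.0095,"z":-0.194,"twist":0.006,"jaw":140}
    - {"x":-0.004,"y":-0.0095,"z":-0.194,"twist":0.006,"jaw":140}

```text
clock: 1.57
eef_pos: [0.472, -0.3379, 0.0332]
orientation: [-0.516, 0.516, -0.486, 0.481]
contact_force: [-0.2, -0.2, 0.6]
opening: 0.451
```

```bash
python3 - <<'E'
from h import *
st(); p,d,W=wcloud(); save('w2.png',p)
E
```

```text
t 1.57 tcp [ 0.472  -0.3379  0.0332] jaw [ 0.998  0.065 -0.006] down [-0.006  0.004 -1.   ] F [-0.21 -0.17  0.61] op 0.451
```

View pics/w2.png

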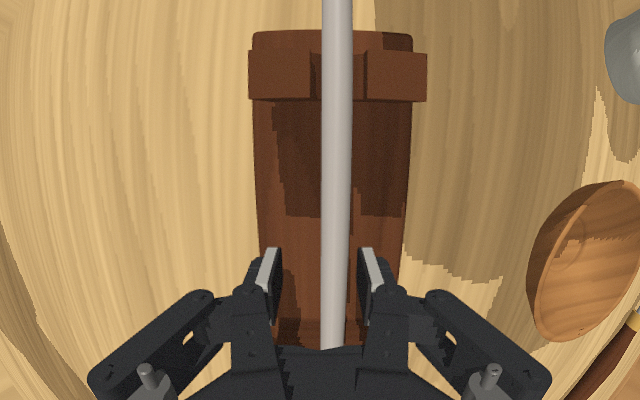

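The bar runs down the image at column ≈336, while the middle of the jaws is at ≈320, so the tool sits about 5 mm too low in x. I correct that and then close.

Call:
move_arm:
  plan:
    - {"x":0.005,"y":0.002,"z":0.003,"twist":0,"jaw":140}
    - {"x":0.005,"y":0.002,"z":0.003,"twist":0,"jaw":140}
    - {"x":0.005,"y":0.002,"z":0.003,"twist":0,"jaw":180}
    - {"x":0.005,"y":0.002,"z":0.003,"twist":0,"jaw":255}
    - {"x":0.005,"y":0.002,"z":0.003,"twist":0,"jaw":255}
    - {"x":0.005,"y":0.002,"z":0.003,"twist":0,"jaw":255}
    - {"x":0.005,"y":0.002,"z":0.003,"twist":0,"jaw":255}
    - {"x":0.005,"y":0.002,"z":0.003,"twist":0,"jaw":255}

```text
clock: 2.28
eef_pos: [0.4788, -0.3371, 0.0398]
orientation: [-0.516, 0.516, -0.485, 0.482]
contact_force: [-2.1, 1.4, 8.0]
opening: 0.113
```

```bash
python3 - <<'E'
from h import *
st()
E
```

```text
t 2.28 tcp [ 0.4788 -0.3371  0.0398] jaw [ 0.998  0.065 -0.003] down [-0.003  0.001 -1.   ] F [-2.11  1.41  7.98] op 0.113
```

Call:
move_arm:
  plan:
    - {"x":0,"y":0,"z":0.03,"twist":0,"jaw":255}
    - {"x":0,"y":0,"z":0.06,"twist":0,"jaw":255}
    - {"x":0,"y":0,"z":0.1,"twist":0,"jaw":255}
    - {"x":0.02,"y":-0.005,"z":0.13,"twist":-0.03,"jaw":255}
    - {"x":0.04,"y":-0.01,"z":0.152,"twist":-0.06,"jaw":255}
    - {"x":0.058,"y":-0.01,"z":0.152,"twist":-0.09,"jaw":255}
    - {"x":0.058,"y":-0.01,"z":0.152,"twist":-0.09,"jaw":255}
    - {"x":0.058,"y":-0.01,"z":0.152,"twist":-0.09,"jaw":255}

```text
clock: 2.95
eef_pos: [0.537, -0.3464, 0.1917]
orientation: [0.494, -0.494, 0.507, -0.505]
contact_force: [-0.3, -0.5, -2.6]
opening: 0.115
```

```bash
python3 - <<'E'
from h import *
st(); p,d,W=wcloud(); save('w3.png',p); np.savez('/tmp/w3',p=p,d=d,W=W)
p,d,W=cloud('scene'); np.savez('/tmp/s3',p=p,d=d,W=W)
p,d,W=cloud('top'); np.savez('/tmp/t3',p=p,d=d,W=W)
E
```

```text
t 2.95 tcp [ 0.537  -0.3464  0.1917] jaw [ 1.    -0.024 -0.003] down [-0.003  0.002 -1.   ] F [-0.35 -0.47 -2.65] op 0.115
```

View pics/w3.png

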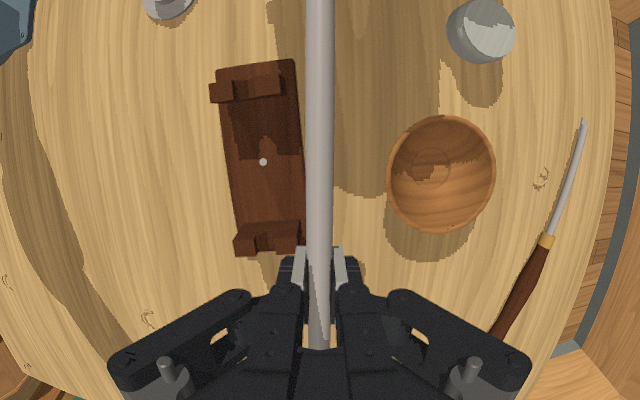

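The bar is held level along the image at column ≈320. The handwheel is out of the wrist's view, so I compare the bar and the wheel in the fixed cameras.

```bash
python3 - <<'E'
from h import *
S=np.load('/tmp/s3.npz')['p'];T=np.load('/tmp/t3.npz')['p']
a=cv2.resize(S[135:215,250:355],None,fx=7,fy=7,interpolation=cv2.INTER_CUBIC)[:,:735]
save('c3.png',a)
a=cv2.resize(T[165:225,285:385],None,fx=8,fy=8,interpolation=cv2.INTER_CUBIC)
save('c4.png',a)
E
```

```text
(no output)
```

View pics/c3.png

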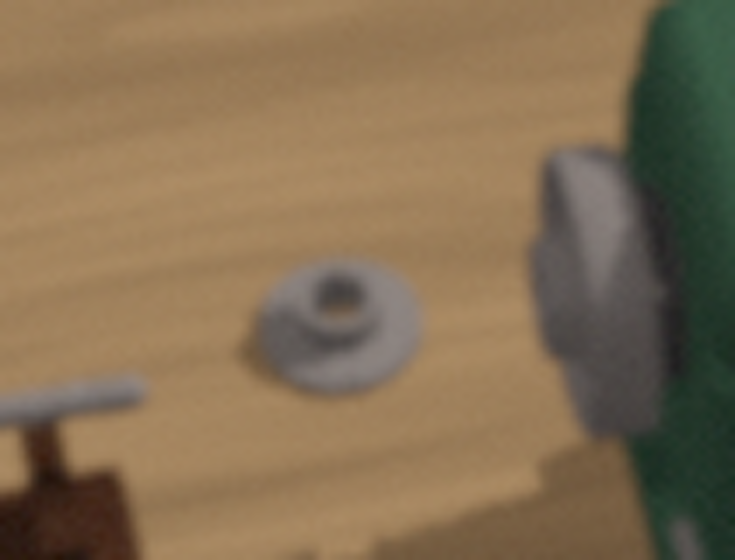

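View pics/c4.png

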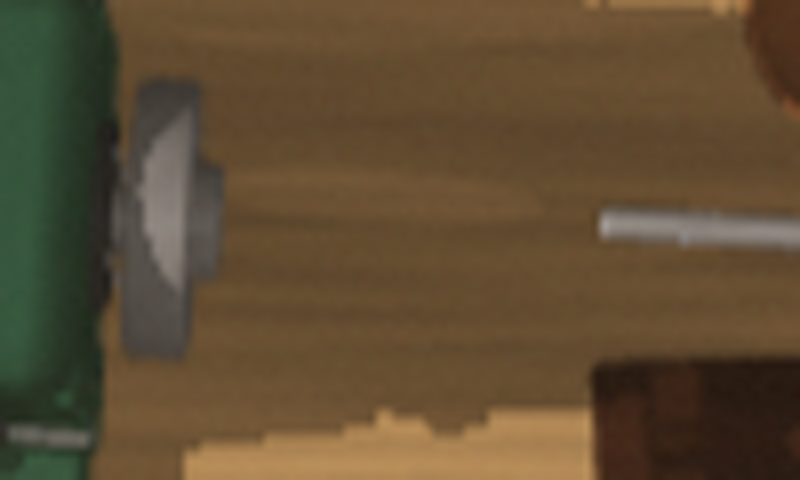

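The top crop (8x, offset (285,165)) shows the hub's face edge from (224,165) to (214,278), the wheel's outer-face edge from (200,80) to (187,355), and the nose tip at (600,222). I fit the lathe pose to those edges.

```bash
cat >> h.py <<'E'
def proj(n,P):
    c=get_calibration(n); X=np.atleast_2d(P)@np.array(c['R']).T+c['t']; q=X@np.array(c['K']).T; return q[:,:2]/q[:,2:]
def rayn(n,uv,axis,val):
    c=get_calibration(n); K,R,t=[np.array(c[k]) for k in('K','R','t')]
    g=R.T@np.linalg.inv(K)@np.r_[uv,1]; o=-R.T@t; return o+g*(val-o[axis])/g[axis]
E
cat > fit.py <<'E'
from h import *
from scipy.optimize import least_squares
top=lambda c,r:np.array([285+(c+.5)/8-.5,165+(r+.5)/8-.5])
sc=lambda c,r:np.array([250+(c+.5)/7-.5,135+(r+.5)/7-.5])
obs=[(.022,0,(224,165),(214,278)),(.052,.010,(200,80),(187,355)),(.052,.033,(137,80),(122,352))]
a=np.linspace(0,2*np.pi,721)
def circ(p,r,y):
    ax=np.array([np.sin(p[2]),np.cos(p[2]),0]); e=np.array([np.cos(p[2]),-np.sin(p[2]),0])
    return np.array([p[0],p[1],.21])+y*ax+r*(np.cos(a)[:,None]*e+np.sin(a)[:,None]*[0,0,1])
def res(p):
    o=[]
    for r,y,u,l in obs:
        q=proj('top',circ(p,r,y)); o+=[*(q[q[:,1].argmin()]-top(*u)),*(q[q[:,1].argmax()]-top(*l))]
    return np.array(o)
f=least_squares(res,[.536,-.06,.04],diff_step=1e-3); 
if __name__=='__main__':
    print('mouth',f.x,'res px',f.fun.round(2))
    n=rayn('top',top(600,222),2,.207); b=rayn('top',top(790,231),2,.207); print('top: nose',n,'b',b,'dir',(n-b)[0]/(n-b)[1])
    s=rayn('scene',sc(146,387),0,n[0]); print('scene nose tip at x=n:',s)
    # scene wheel check: silhouette rows of outer circle vs observed
    q=proj('scene',circ(f.x,.052,.010)); print('pred wheel outer, crop px: top',((q[q[:,1].argmin()]-[250,135])*7).round(),'bot',((q[q[:,1].argmax()]-[250,135])*7).round(), 'left',((q[q[:,0].argmin()]-[250,135])*7).round())
    q=proj('scene',circ(f.x,.022,0)); print('hub left',((q[q[:,0].argmin()]-[250,135])*7).round(),'top',((q[q[:,1].argmin()]-[250,135])*7).round(),'bot',((q[q[:,1].argmax()]-[250,135])*7).round())
    S=np.load('/tmp/s3.npz')['p']; K=7
    im=cv2.resize(S[135:215,250:355],None,fx=K,fy=K,interpolation=cv2.INTER_CUBIC)
    for r,y in((.022,0),(.052,.01),(.052,.033)):
        cv2.polylines(im,[((proj('scene',circ(f.x,r,y))-[250,135]+.5)*K-.5).astype(np.int32)],True,(255,255,0),1)
    save('ov.png',im)
E
python3 fit.py
```

```text
mouth [ 0.5347364  -0.06162868  0.02857168] res px [-0.17 -0.47  0.27  0.22 -0.01 -0.15 -0.29  0.51  0.11 -0.57  0.09  0.46]
top: nose [ 0.53850026 -0.20299235  0.207     ] b [ 0.53700672 -0.2736971   0.207     ] dir 0.021123572111527805
scene nose tip at x=n: [ 0.53850026 -0.20180284  0.2078633 ]
pred wheel outer, crop px: top [542. 150.] bot [585. 442.] left [532. 193.]
hub left [522. 255.] top [525. 239.] bot [544. 363.]
```

View pics/ov.png

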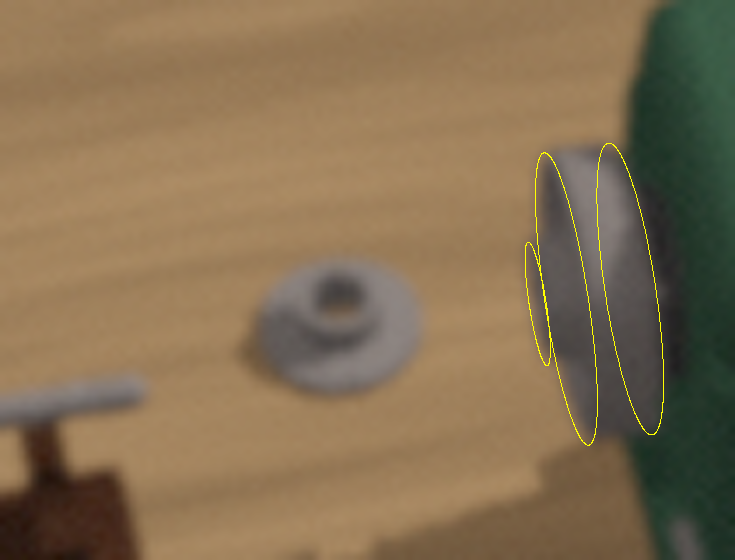

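The overlay matches the wheel in height to within a pixel and sits about 1 px (2 mm) short in y. I align the bar and bring its nose to within about 20 mm of the mouth.

Call:
move_arm:
  plan:
    - {"x":-0.005,"y":0,"z":0.0025,"twist":-0.007,"jaw":255}
    - {"x":-0.009,"y":0.01,"z":0.0025,"twist":-0.007,"jaw":255}
    - {"x":-0.008,"y":0.04,"z":0.0025,"twist":-0.007,"jaw":255}
    - {"x":-0.007,"y":0.07,"z":0.0025,"twist":-0.007,"jaw":255}
    - {"x":-0.006,"y":0.1,"z":0.0025,"twist":-0.007,"jaw":255}
    - {"x":-0.0055,"y":0.12,"z":0.0025,"twist":-0.007,"jaw":255}
    - {"x":-0.0055,"y":0.12,"z":0.0025,"twist":-0.007,"jaw":255}
    - {"x":-0.0055,"y":0.12,"z":0.0025,"twist":-0.007,"jaw":255}

```text
clock: 3.77
eef_pos: [0.529, -0.2252, 0.1935]
orientation: [0.492, -0.493, 0.509, -0.505]
contact_force: [-0.2, -0.7, -2.3]
opening: 0.117
```

```bash
python3 - <<'E'
from h import *
st(); p1=get_image('scene')[0]; p2=get_image('top')[0]
np.savez('/tmp/i4',s=p1,t=p2)
a=cv2.resize(p1[150:200,290:350],None,fx=8,fy=8,interpolation=cv2.INTER_CUBIC)
b=cv2.resize(p2[172:212,292:352],None,fx=8,fy=8,interpolation=cv2.INTER_CUBIC)
b=np.vstack([b,np.zeros((80,480,3),np.uint8)])
im=np.hstack([a,b]); im=cv2.resize(im,(800,333)) if False else np.vstack([a[:280],b[:320]]); save('c5.png',im)
E
```

```text
t 3.77 tcp [ 0.529  -0.2252  0.1935] jaw [ 1.    -0.03  -0.006] down [-0.006  0.003 -1.   ] F [-0.19 -0.69 -2.27] op 0.117
```

View pics/c5.png

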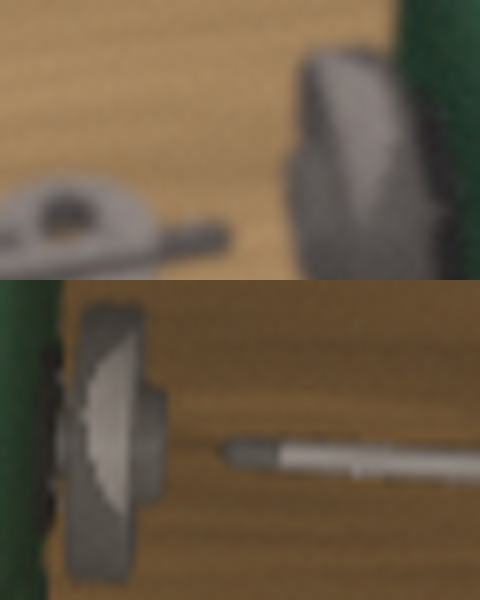

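In the scene half the nose tip is at (228,237). In the top half the nose tip is at (218,450) and the middle of the hub's face at (164,443). I work out the remaining offset numerically.

```bash
python3 - <<'E'
from fit import *
t=lambda c,r:np.array([292+(c+.5)/8-.5,172+(r-280+.5)/8-.5]); s=lambda c,r:np.array([290+(c+.5)/8-.5,150+(r+.5)/8-.5])
n=rayn('top',t(220,451),2,.209); b=rayn('top',t(470,464.5),2,.209); print('nose',n,'dir',(n-b)[0]/(n-b)[1])
print('scene z',rayn('scene',s(228,237),0,n[0]))
h1=rayn('top',t(168,387),2,.21);h2=rayn('top',t(160,500),2,.21);print('hub',(h1+h2)/2,f.x)
m=f.x; print('dx nose vs axis',n[0]-(m[0]+np.tan(m[2])*(n[1]-m[1])))
# bar silhouette at mid of shaft in the new top pic: centre rows
T=np.load('/tmp/i4.npz')['t'].astype(float)
E
```

```text
nose [ 0.53302243 -0.0826519   0.209     ] dir 0.027835312501757248
scene z [ 0.53302243 -0.08222086  0.20899665]
hub [ 0.53516326 -0.06183111  0.21      ] [ 0.5347364  -0.06162868  0.02857168]
dx nose vs axis -0.0011131305486425935
```

Call:
move_arm:
  plan:
    - {"x":0.0015,"y":0.0,"z":0.001,"twist":0,"jaw":255}
    - {"x":0.0017,"y":0.008,"z":0.001,"twist":0,"jaw":255}
    - {"x":0.002,"y":0.014,"z":0.001,"twist":0,"jaw":255}
    - {"x":0.0022,"y":0.02,"z":0.001,"twist":0,"jaw":255}
    - {"x":0.0023,"y":0.025,"z":0.001,"twist":0,"jaw":255}
    - {"x":0.0025,"y":0.03,"z":0.001,"twist":0,"jaw":255}
    - {"x":0.0025,"y":0.03,"z":0.001,"twist":0,"jaw":255}

```text
clock: 4.45
eef_pos: [0.5315, -0.1963, 0.1944]
orientation: [0.491, -0.493, 0.51, -0.506]
contact_force: [-0.4, -0.7, -2.6]
opening: 0.11
```

```bash
python3 -c "
from h import *
st()"
```

```text
t 4.45 tcp [ 0.5315 -0.1963  0.1944] jaw [ 0.999 -0.032 -0.006] down [-0.006  0.002 -1.   ] F [-0.35 -0.72 -2.61] op 0.11
```

Call:
move_arm:
  plan:
    - {"x":0.0002,"y":0.005,"z":0,"twist":0,"jaw":255}
    - {"x":0.0003,"y":0.01,"z":0,"twist":0,"jaw":255}
    - {"x":0.0005,"y":0.015,"z":0,"twist":0,"jaw":255}
    - {"x":0.0005,"y":0.015,"z":0,"twist":0,"jaw":255}

```text
clock: 4.78
eef_pos: [0.5321, -0.1796, 0.1943]
orientation: [0.492, -0.493, 0.51, -0.505]
contact_force: [-1.6, 1.3, -2.9]
opening: 0.116
```

```bash
python3 -c "
from h import *
s,M=st();print(s['wrist_torque'].round(2))"
```

```text
t 4.78 tcp [ 0.5321 -0.1796  0.1943] jaw [ 1.    -0.03  -0.006] down [-0.006  0.003 -1.   ] F [-1.56  1.26 -2.86] op 0.116
[0.12 0.12 0.12]
```

Call:
move_arm:
  plan:
    - {"x":0.0,"y":0.006,"z":0,"twist":0,"jaw":255}
    - {"x":0.0,"y":0.012,"z":0,"twist":0,"jaw":255}
    - {"x":0.0002,"y":0.018,"z":0,"twist":0,"jaw":255}
    - {"x":0.0004,"y":0.024,"z":0,"twist":0,"jaw":255}
    - {"x":0.0004,"y":0.024,"z":0,"twist":0,"jaw":255}

```text
clock: 5.2
eef_pos: [0.5328, -0.1535, 0.1944]
orientation: [0.493, -0.493, 0.509, -0.504]
contact_force: [1.4, 0.8, -2.9]
opening: 0.115
```

```bash
python3 -c "
from h import *
s,M=st();print(s['wrist_torque'].round(2))"
```

```text
t 5.2 tcp [ 0.5328 -0.1535  0.1944] jaw [ 1.    -0.028 -0.006] down [-0.005  0.004 -1.   ] F [ 1.38  0.82 -2.88] op 0.115
[ 0.05 -0.01 -0.05]
```

Call:
move_arm:
  plan:
    - {"x":0.0001,"y":0.007,"z":0,"twist":0,"jaw":255}
    - {"x":0.0003,"y":0.014,"z":0,"twist":0,"jaw":255}
    - {"x":0.0005,"y":0.021,"z":0,"twist":0,"jaw":255}
    - {"x":0.0008,"y":0.028,"z":0,"twist":0,"jaw":255}
    - {"x":0.001,"y":0.035,"z":0,"twist":0,"jaw":255}
    - {"x":0.0012,"y":0.042,"z":0,"twist":0,"jaw":255}
    - {"x":0.0012,"y":0.042,"z":0,"twist":0,"jaw":255}
    - {"x":0.0012,"y":0.042,"z":0,"twist":0,"jaw":255}

```text
clock: 5.87
eef_pos: [0.534, -0.111, 0.1945]
orientation: [0.493, -0.494, 0.509, -0.504]
contact_force: [-0.2, -0.6, -2.6]
opening: 0.115
```

```bash
python3 -c "
from h import *
s,M=st();print(s['wrist_torque'].round(2))"
```

```text
t 5.87 tcp [ 0.534  -0.111   0.1945] jaw [ 1.    -0.027 -0.006] down [-0.005  0.004 -1.   ] F [-0.23 -0.55 -2.64] op 0.115
[-0.   -0.02 -0.02]
```

Call:
move_arm:
  plan:
    - {"x":0,"y":0,"z":0,"twist":0,"jaw":220}
    - {"x":0,"y":0,"z":0,"twist":0,"jaw":180}
    - {"x":0,"y":0,"z":0,"twist":0,"jaw":120}
    - {"x":0,"y":0,"z":0,"twist":0,"jaw":80}
    - {"x":0,"y":0,"z":0,"twist":0,"jaw":60}
    - {"x":0,"y":0,"z":0,"twist":0,"jaw":60}
    - {"x":0,"y":0,"z":0,"twist":0,"jaw":60}
    - {"x":0,"y":0,"z":0,"twist":0,"jaw":60}

```text
clock: 6.53
eef_pos: [0.5341, -0.111, 0.1945]
orientation: [0.493, -0.494, 0.509, -0.504]
contact_force: [0.4, 1.2, 0.4]
opening: 0.761
```

Call:
move_arm:
  plan:
    - {"x":0,"y":0,"z":0.02,"twist":0,"jaw":60}
    - {"x":0,"y":0,"z":0.05,"twist":0,"jaw":60}
    - {"x":0,"y":0,"z":0.075,"twist":0,"jaw":60}
    - {"x":-0.001,"y":-0.03,"z":0.075,"twist":0,"jaw":60}
    - {"x":-0.002,"y":-0.07,"z":0.075,"twist":0,"jaw":60}
    - {"x":-0.003,"y":-0.11,"z":0.075,"twist":0,"jaw":60}
    - {"x":-0.0045,"y":-0.15,"z":0.075,"twist":0,"jaw":60}
    - {"x":-0.0045,"y":-0.154,"z":0.075,"twist":0,"jaw":60}
    - {"x":-0.0045,"y":-0.154,"z":0.075,"twist":0,"jaw":60}

```text
clock: 7.28
eef_pos: [0.5284, -0.2689, 0.2691]
orientation: [0.491, -0.492, 0.51, -0.506]
contact_force: [0.1, -0.2, 0.2]
opening: 0.759
```

```bash
python3 - <<'E'
from h import *
s,M=st(); p,d,W=wcloud(); np.savez('/tmp/w6',p=p,d=d,W=W); save('w6.png',p)
s2,d2,W2=cloud('scene'); np.savez('/tmp/s6',p=s2,d=d2,W=W2)
E
```

```text
t 7.28 tcp [ 0.5284 -0.2689  0.2691] jaw [ 0.999 -0.033 -0.006] down [-0.006  0.003 -1.   ] F [ 0.08 -0.23  0.24] op 0.759
```

View pics/w6.png

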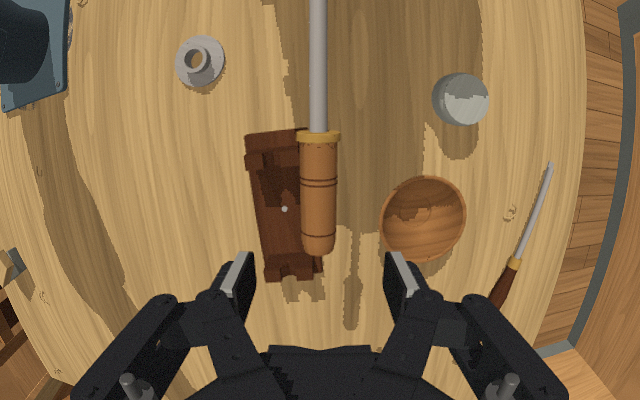

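The bar rests in the spindle. The collar is at (319,135) and the handle's end at (318,252), centred between the jaws. I check the handle's height and place.

```bash
python3 - <<'E'
from h import *
W=np.load('/tmp/w6.npz')['W']
for r in (60,110,135,150,180,210,235,250): print(r,np.median(W[r-2:r+3,316:322].reshape(-1,3),0).round(4))
st(); print('col back edge',ray((319,140),.2), 'end',ray((318,255),.195))
E
```

```text
60 [ 0.5319 -0.16    0.2112]
110 [ 0.5308 -0.1927  0.2101]
135 [ 0.5303 -0.2083  0.2181]
150 [ 0.53   -0.2181  0.2162]
180 [ 0.5293 -0.2377  0.2155]
210 [ 0.5286 -0.2584  0.215 ]
235 [ 0.5279 -0.2771  0.2142]
250 [ 0.5275 -0.289   0.2133]
t 7.38 tcp [ 0.5297 -0.2641  0.2693] jaw [ 1.    -0.026 -0.006] down [-0.005  0.005 -1.   ] F [ 0.22  0.01 -0.2 ] op 0.764
col back edge [ 0.53125736 -0.20840003  0.2       ] end [ 0.52803495 -0.2975465   0.195     ]
```

Call:
move_arm:
  plan:
    - {"x":0,"y":0.002,"z":-0.03,"twist":0,"jaw":60}
    - {"x":0,"y":0.002,"z":-0.06,"twist":0,"jaw":60}
    - {"x":0,"y":0.002,"z":-0.08,"twist":0,"jaw":60}
    - {"x":0,"y":0.002,"z":-0.084,"twist":0,"jaw":60}
    - {"x":0,"y":0.002,"z":-0.084,"twist":0,"jaw":90}
    - {"x":0,"y":0.002,"z":-0.084,"twist":0,"jaw":90}

```text
clock: 7.88
eef_pos: [0.5307, -0.2612, 0.1866]
orientation: [0.494, -0.494, 0.508, -0.504]
contact_force: [-0.1, 0.9, 0.6]
opening: 0.649
```

```bash
python3 - <<'E'
from h import *
s,M=st(); p,d,W=wcloud()
for r in (150,200,250,300): 
    print(r,np.median(W[r-2:r+3,314:325].reshape(-1,3),0).round(4))
r=p[250].astype(int); print([tuple(r[c]) for c in range(230,420,10)])
save('w7.png',p)
E
```

```text
t 7.88 tcp [ 0.5307 -0.2612  0.1866] jaw [ 1.    -0.025 -0.004] down [-0.004  0.005 -1.   ] F [-0.1   0.86  0.57] op 0.649
150 [ 0.5329 -0.2004  0.2091]
200 [ 0.5325 -0.2187  0.2157]
250 [ 0.5319 -0.2403  0.2149]
300 [ 0.5313 -0.2658  0.2141]
[(np.int64(191), np.int64(158), np.int64(108)), (np.int64(148), np.int64(114), np.int64(75)), (np.int64(153), np.int64(152), np.int64(143)), (np.int64(40), np.int64(36), np.int64(35)), (np.int64(94), np.int64(56), np.int64(34)), (np.int64(96), np.int64(57), np.int64(37)), (np.int64(76), np.int64(44), np.int64(25)), (np.int64(161), np.int64(111), np.int64(60)), (np.int64(159), np.int64(108), np.int64(59)), (np.int64(150), np.int64(101), np.int64(58)), (np.int64(121), np.int64(80), np.int64(50)), (np.int64(94), np.int64(66), np.int64(36)), (np.int64(124), np.int64(100), np.int64(65)), (np.int64(142), np.int64(113), np.int64(74)), (np.int64(144), np.int64(115), np.int64(79)), (np.int64(138), np.int64(136), np.int64(128)), (np.int64(133), np.int64(90), np.int64(55)), (np.int64(100), np.int64(64), np.int64(38)), (np.int64(143), np.int64(97), np.int64(53))]
```

Call:
move_arm:
  plan:
    - {"x":-0.001,"y":0,"z":-0.001,"twist":0,"jaw":110}
    - {"x":-0.001,"y":0,"z":-0.001,"twist":0,"jaw":140}
    - {"x":-0.001,"y":0,"z":-0.001,"twist":0,"jaw":160}
    - {"x":-0.001,"y":0,"z":-0.001,"twist":0,"jaw":180}
    - {"x":-0.001,"y":0,"z":-0.001,"twist":0,"jaw":255}
    - {"x":-0.001,"y":0,"z":-0.001,"twist":0,"jaw":255}
    - {"x":-0.001,"y":0,"z":-0.001,"twist":0,"jaw":255}
    - {"x":-0.001,"y":0,"z":-0.001,"twist":0,"jaw":255}

```text
clock: 8.6
eef_pos: [0.5301, -0.2618, 0.1862]
orientation: [0.494, -0.493, 0.508, -0.505]
contact_force: [0.3, 0.1, 1.2]
opening: 0.279
```

```bash
python3 -c "
from h import *
s,M=st();print(s['wrist_torque'].round(2)); p,d,W=wcloud()
for r in (120,150,200,250): print(r,np.median(W[r-2:r+3,314:325].reshape(-1,3),0).round(4))"
```

```text
t 8.6 tcp [ 0.5301 -0.2618  0.1862] jaw [ 1.    -0.025 -0.003] down [-0.003  0.004 -1.   ] F [0.28 0.08 1.24] op 0.279
[-0.04  0.04 -0.03]
120 [ 0.5326 -0.1892  0.2097]
150 [ 0.5323 -0.2009  0.2094]
200 [ 0.5319 -0.2192  0.2158]
250 [ 0.5313 -0.2406  0.2149]
```

Call:
move_arm:
  plan:
    - {"x":0,"y":0,"z":0.003,"twist":0,"jaw":255}
    - {"x":0,"y":0,"z":0.006,"twist":0,"jaw":255}
    - {"x":0,"y":0,"z":0.0075,"twist":0,"jaw":255}
    - {"x":0,"y":0,"z":0.0075,"twist":0,"jaw":255}
    - {"x":0,"y":0,"z":0.0075,"twist":0,"jaw":255}

```text
clock: 9.07
eef_pos: [0.5299, -0.2618, 0.1936]
orientation: [0.494, -0.493, 0.508, -0.505]
contact_force: [-1.1, 0.3, -2.8]
opening: 0.285
```

```bash
cat > chk.py <<'E'
from h import *
s,M=st();print(s['wrist_torque'].round(2)); p,d,W=wcloud()
A=[]
for r in range(60,165,5):
    P=W[r,306:334]; P=P[P[:,2]>.19]
    if len(P)>5: A.append([np.median(P[:,1]),np.sort(P[:,2])[-5:].mean(),P[:,0].mean()])
A=np.array(A); m=A[:,1]<.22; A=A[m]; k=np.polyfit(A[:,0],A[:,1],1); kx=np.polyfit(A[:,0],A[:,2],1); print('shaft slope z',k[0].round(4),'z top at -.2',np.polyval(k,-.2).round(4),'slope x',kx[0].round(4),len(A))
E
python3 chk.py
```

```text
t 9.07 tcp [ 0.5299 -0.2618  0.1936] jaw [ 1.    -0.025 -0.003] down [-0.003  0.004 -1.   ] F [-1.12  0.26 -2.79] op 0.285
[-0.38 -0.03 -0.01]
shaft slope z -0.0003 z top at -.2 0.2154 slope x 0.0241 20
```

Call:
move_arm:
  plan:
    - {"x":0.0001,"y":0.003,"z":0,"twist":0,"jaw":255}
    - {"x":0.0003,"y":0.008,"z":0,"twist":0,"jaw":255}
    - {"x":0.0005,"y":0.013,"z":0,"twist":0,"jaw":255}
    - {"x":0.0006,"y":0.018,"z":0,"twist":0,"jaw":255}
    - {"x":0.0007,"y":0.023,"z":0,"twist":0,"jaw":255}
    - {"x":0.0008,"y":0.028,"z":0,"twist":0,"jaw":255}
    - {"x":0.001,"y":0.033,"z":0,"twist":0,"jaw":255}
    - {"x":0.0011,"y":0.038,"z":0,"twist":0,"jaw":255}
    - {"x":0.0011,"y":0.04,"z":0,"twist":0,"jaw":255}

```text
clock: 9.87
eef_pos: [0.5312, -0.2206, 0.1935]
orientation: [0.494, -0.493, 0.508, -0.504]
contact_force: [1.2, 1.0, -1.6]
opening: 0.283
```

```bash
python3 chk.py
```

```text
t 9.87 tcp [ 0.5312 -0.2206  0.1935] jaw [ 1.    -0.024 -0.003] down [-0.003  0.005 -1.   ] F [ 1.23  0.99 -1.62] op 0.283
[-0.3  -0.01 -0.04]
shaft slope z 0.0079 z top at -.2 0.215 slope x 0.0233 17
```

Call:
move_arm:
  plan:
    - {"x":0.0,"y":0.003,"z":0,"twist":0,"jaw":255}
    - {"x":0.0,"y":0.006,"z":0,"twist":0,"jaw":255}
    - {"x":0.0,"y":0.009,"z":0,"twist":0,"jaw":255}
    - {"x":0.0002,"y":0.012,"z":0,"twist":0,"jaw":255}
    - {"x":0.0002,"y":0.012,"z":0,"twist":0,"jaw":255}

```text
clock: 10.33
eef_pos: [0.5316, -0.2077, 0.1936]
orientation: [0.495, -0.494, 0.508, -0.504]
contact_force: [1.7, 0.0, -2.0]
opening: 0.284
```

Call:
move_arm:
  plan:
    - {"x":0.0,"y":0.0015,"z":0,"twist":0,"jaw":255}
    - {"x":0.0001,"y":0.003,"z":0,"twist":0,"jaw":255}
    - {"x":0.0001,"y":0.0045,"z":0,"twist":0,"jaw":255}
    - {"x":0.0002,"y":0.006,"z":0,"twist":0,"jaw":255}

```text
clock: 10.67
eef_pos: [0.5318, -0.2017, 0.1936]
orientation: [0.495, -0.493, 0.508, -0.504]
contact_force: [0.3, -0.4, -2.5]
opening: 0.284
```

Free so far (nose ≈153 mm). I continue in 5–6 mm steps.

Call:
move_arm:
  plan:
    - {"x":0.0,"y":0.0015,"z":0,"twist":0,"jaw":255}
    - {"x":0.0001,"y":0.003,"z":0,"twist":0,"jaw":255}
    - {"x":0.0001,"y":0.0045,"z":0,"twist":0,"jaw":255}
    - {"x":0.0002,"y":0.006,"z":0,"twist":0,"jaw":255}

```text
clock: 11.0
eef_pos: [0.532, -0.1955, 0.1936]
orientation: [0.495, -0.493, 0.508, -0.504]
contact_force: [0.3, 0.1, -2.3]
opening: 0.282
```

Call:
move_arm:
  plan:
    - {"x":0.0,"y":0.0015,"z":0,"twist":0,"jaw":255}
    - {"x":0.0001,"y":0.003,"z":0,"twist":0,"jaw":255}
    - {"x":0.0001,"y":0.0045,"z":0,"twist":0,"jaw":255}
    - {"x":0.0002,"y":0.006,"z":0,"twist":0,"jaw":255}

```text
clock: 11.33
eef_pos: [0.5321, -0.1894, 0.1936]
orientation: [0.495, -0.493, 0.508, -0.504]
contact_force: [-0.5, -0.4, -2.4]
opening: 0.282
```

Call:
move_arm:
  plan:
    - {"x":0.0,"y":0.0015,"z":0,"twist":0,"jaw":255}
    - {"x":0.0001,"y":0.003,"z":0,"twist":0,"jaw":255}
    - {"x":0.0001,"y":0.0045,"z":0,"twist":0,"jaw":255}
    - {"x":0.0002,"y":0.006,"z":0,"twist":0,"jaw":255}

```text
clock: 11.67
eef_pos: [0.5324, -0.1832, 0.1936]
orientation: [0.495, -0.493, 0.508, -0.504]
contact_force: [0.2, -0.4, -2.6]
opening: 0.285
```

Call:
move_arm:
  plan:
    - {"x":0.0,"y":0.0015,"z":0,"twist":0,"jaw":255}
    - {"x":0.0001,"y":0.003,"z":0,"twist":0,"jaw":255}
    - {"x":0.0001,"y":0.0045,"z":0,"twist":0,"jaw":255}
    - {"x":0.0002,"y":0.006,"z":0,"twist":0,"jaw":255}

```text
clock: 12.0
eef_pos: [0.5325, -0.1771, 0.1936]
orientation: [0.495, -0.494, 0.508, -0.504]
contact_force: [1.3, -0.3, -2.3]
opening: 0.282
```

Call:
move_arm:
  plan:
    - {"x":0.0,"y":0.0015,"z":0,"twist":0,"jaw":255}
    - {"x":0.0001,"y":0.003,"z":0,"twist":0,"jaw":255}
    - {"x":0.0001,"y":0.0045,"z":0,"twist":0,"jaw":255}
    - {"x":0.0002,"y":0.006,"z":0,"twist":0,"jaw":255}

```text
clock: 12.33
eef_pos: [0.5328, -0.171, 0.1936]
orientation: [0.495, -0.493, 0.508, -0.504]
contact_force: [0.2, -0.5, -3.2]
opening: 0.281
```

Call:
move_arm:
  plan:
    - {"x":0.0,"y":0.0015,"z":0,"twist":0,"jaw":255}
    - {"x":0.0001,"y":0.003,"z":0,"twist":0,"jaw":255}
    - {"x":0.0001,"y":0.0045,"z":0,"twist":0,"jaw":255}
    - {"x":0.0002,"y":0.006,"z":0,"twist":0,"jaw":255}

```text
clock: 12.67
eef_pos: [0.5329, -0.1648, 0.1936]
orientation: [0.495, -0.493, 0.508, -0.504]
contact_force: [0.0, -0.9, -2.6]
opening: 0.284
```

Call:
move_arm:
  plan:
    - {"x":0.0,"y":0.0015,"z":0,"twist":0,"jaw":255}
    - {"x":0.0001,"y":0.003,"z":0,"twist":0,"jaw":255}
    - {"x":0.0001,"y":0.0045,"z":0,"twist":0,"jaw":255}
    - {"x":0.0002,"y":0.006,"z":0,"twist":0,"jaw":255}

```text
clock: 13.0
eef_pos: [0.5331, -0.1587, 0.1936]
orientation: [0.495, -0.493, 0.508, -0.504]
contact_force: [0.5, -0.1, -2.9]
opening: 0.282
```

Call:
move_arm:
  plan:
    - {"x":0.0,"y":0.0015,"z":0,"twist":0,"jaw":255}
    - {"x":0.0001,"y":0.003,"z":0,"twist":0,"jaw":255}
    - {"x":0.0001,"y":0.0045,"z":0,"twist":0,"jaw":255}
    - {"x":0.0002,"y":0.006,"z":0,"twist":0,"jaw":255}

```text
clock: 13.33
eef_pos: [0.5329, -0.1565, 0.1937]
orientation: [0.493, -0.494, 0.507, -0.506]
contact_force: [-0.2, -9.8, -1.7]
opening: 0.283
```

Contact: Fy −9.8 N with TCP y at −0.1565, so the nose met the shank near −0.157. I push on gently towards TCP y≈−0.142.

Call:
move_arm:
  plan:
    - {"x":0.0,"y":0.0015,"z":0,"twist":0,"jaw":255}
    - {"x":0.0001,"y":0.003,"z":0,"twist":0,"jaw":255}
    - {"x":0.0001,"y":0.0045,"z":0,"twist":0,"jaw":255}
    - {"x":0.0002,"y":0.006,"z":0,"twist":0,"jaw":255}
    - {"x":0.0002,"y":0.007,"z":0,"twist":0,"jaw":255}
    - {"x":0.0002,"y":0.008,"z":0,"twist":0,"jaw":255}

```text
clock: 13.83
eef_pos: [0.5326, -0.1521, 0.1938]
orientation: [-0.491, 0.495, -0.507, 0.507]
contact_force: [-1.5, -9.7, -2.9]
opening: 0.286
```

```bash
cat > tip.py <<'E'
from fit import *
s,M=st(); b=np.load('/tmp/s6.npz')['p']; p,_=get_image('scene')
m=f.x; ax=np.array([np.sin(m[2]),np.cos(m[2]),0]); o=np.array([m[0],m[1],.21])
t0,t1=proj('scene',[o+.305*ax,o+.320*ax]); print('tip px',t0.round(1),'15mm shift px',(t1-t0).round(2))
u,v=t0.round().astype(int)
g=lambda i:cv2.cvtColor(i,cv2.COLOR_RGB2GRAY).astype(int)
for r in range(v-5,v+4): print(r,g(b)[r,u-14:u+16],'\n   ',g(p)[r,u-14:u+16])
im=np.vstack([cv2.resize(i[v-22:v+22,u-40:u+40],None,fx=6,fy=6,interpolation=cv2.INTER_CUBIC) for i in(b,p)]); save(f'tip{s["clock"]:.1f}.png',im)
E
python3 tip.py
```

```text
t 13.83 tcp [ 0.5326 -0.1521  0.1938] jaw [ 1.    -0.029 -0.003] down [-0.003 -0.004 -1.   ] F [-1.55 -9.71 -2.89] op 0.286
tip px [443.8 159.6] 15mm shift px [ 5.59 -0.87]
155 [111  80  49  39  45  50  58  60  63  69  66  63  53  39  34  31  32  27
  34  50  85 118 134 139 140 141 140 143 143 142] 
    [111  79  49  41  45  52  57  59  62  68  69  65  63  57  48  37  33  32
  32  50  87 117 134 138 141 141 141 140 142 141]
156 [110  81  50  43  47  47  53  56  58  61  63  60  49  41  37  31  32  33
  34  61  98 127 140 141 142 141 142 140 140 140] 
    [112  85  49  39  41  52  56  58  62  65  62  65  61  59  49  46  36  33
  36  59  98 127 139 141 142 142 141 141 139 139]
157 [109  86  61  50  53  55  58  58  62  61  61  56  49  45  36  34  32  33
  37  63 100 128 139 140 139 137 138 137 137 137] 
    [115  95  63  46  46  50  58  62  62  60  63  62  63  59  53  45  42  36
  38  64  99 128 138 141 140 138 138 138 137 136]
158 [104  87  62  55  61  63  60  64  62  61  57  57  55  50  47  43  34  28
  38  57  90 118 132 138 137 137 137 135 134 135] 
    [119 109  84  63  59  57  58  
[... 667 characters left out ...]
  41  40  47
  54  62  66  81 107 128 137 140 139 138 137 138] 
    [100 108 111 100  80  62  52  47  48  46  46  40  42  51  50  55  50  52
  55  61  67  81 106 128 137 139 137 137 137 138]
162 [ 90  87  73  55  45  46  46  42  43  42  45  50  52  52  50  49  53  56
  63  64  65  76  95 118 132 137 136 137 134 133] 
    [ 91  96  98  90  74  55  46  45  43  43  42  40  44  51  52  55  51  58
  61  64  65  74  93 119 133 137 136 135 134 135]
163 [ 82  80  66  51  41  38  38  40  36  39  44  50  57  55  56  60  59  63
  64  64  65  67  82 102 123 132 133 134 135 131] 
    [ 85  87  89  84  68  52  40  39  36  38  38  39  41  50  58  58  58  63
  67  63  65  68  81 103 122 132 133 134 133 134]
```

The tip shifted about 2 px (≈5 mm), which matches the 5 mm of TCP travel since contact. About 10 mm more to go.

Call:
move_arm:
  plan:
    - {"x":0.0003,"y":0.002,"z":0,"twist":0,"jaw":255}
    - {"x":0.0004,"y":0.0035,"z":0,"twist":0,"jaw":255}
    - {"x":0.0004,"y":0.005,"z":0,"twist":0,"jaw":255}
    - {"x":0.0005,"y":0.0065,"z":0,"twist":0,"jaw":255}
    - {"x":0.0005,"y":0.008,"z":0,"twist":0,"jaw":255}
    - {"x":0.0005,"y":0.0095,"z":0,"twist":0,"jaw":255}
    - {"x":0.0005,"y":0.0105,"z":0,"twist":0,"jaw":255}
    - {"x":0.0005,"y":0.011,"z":0,"twist":0,"jaw":255}

```text
clock: 14.55
eef_pos: [0.5327, -0.1441, 0.1939]
orientation: [-0.49, 0.495, -0.506, 0.509]
contact_force: [-0.7, -9.8, -1.5]
opening: 0.281
```

```bash
cat > tip2.py <<'E'
from fit import *
s,M=st(); b=np.load('/tmp/s6.npz')['p']; p=np.mean([get_image('scene')[0] for _ in range(3)],0)
g=lambda i:cv2.cvtColor(np.float32(i),cv2.COLOR_RGB2GRAY)
B,P=g(b),g(p)
# left flank of centre vs. table: subpixel column of crossing per row and best 1-D shift by template
for r0,r1,c0,c1 in((157,164,426,444),(154,165,424,446)):
    t=B[r0:r1,c0:c1]; out=[]
    for sx in np.arange(0,9,.1):
        Mx=np.float32([[1,0,sx],[0,1,-sx*.87/5.59]]); w=cv2.warpAffine(B,Mx,(640,400)); k=int(np.ceil(sx)); out.append((np.abs(w[r0:r1,c0+k:c1-2]-P[r0:r1,c0+k:c1-2]).mean(),sx))
    e,sx=min(out); print('shift px',round(sx,1),'mm',round(sx/5.59*15,1),'err',round(float(e),1))
d=np.abs(P-B)[145:180,415:470]; print('diff box',np.argwhere(d>20).min(0)+[145,415],np.argwhere(d>20).max(0)+[145,415])
im=np.vstack([cv2.resize(np.uint8(i)[138:182,404:484],None,fx=6,fy=6,interpolation=cv2.INTER_CUBIC) for i in(b,p)]); save(f'tip{s["clock"]:.1f}.png',im); print(f'tip{s["clock"]:.1f}.png')
E
python3 tip2.py
```

```text
t 14.55 tcp [ 0.5327 -0.1441  0.1939] jaw [ 1.    -0.03  -0.003] down [-0.004 -0.008 -1.   ] F [-0.66 -9.82 -1.54] op 0.281
shift px 5.1 mm 13.7 err 9.6
shift px 0.0 mm 0.0 err 9.6
diff box [155 431] [165 447]
tip14.6.png
```

Call:
move_arm:
  plan:
    - {"x":0.0003,"y":0.0015,"z":0,"twist":0,"jaw":255}
    - {"x":0.0003,"y":0.003,"z":0,"twist":0,"jaw":255}
    - {"x":0.0003,"y":0.0045,"z":0,"twist":0,"jaw":255}

```text
clock: 14.95
eef_pos: [0.5325, -0.1425, 0.194]
orientation: [-0.488, 0.496, -0.506, 0.51]
contact_force: [-0.6, -9.3, -2.5]
opening: 0.285
```

```bash
python3 tip2.py
```

```text
t 14.95 tcp [ 0.5325 -0.1425  0.194 ] jaw [ 0.999 -0.032 -0.004] down [-0.004 -0.011 -1.   ] F [-0.58 -9.31 -2.48] op 0.285
shift px 6.1 mm 16.4 err 11.1
shift px 0.0 mm 0.0 err 10.6
diff box [155 431] [165 447]
tip14.9.png
```

View pics/tip14.9.png

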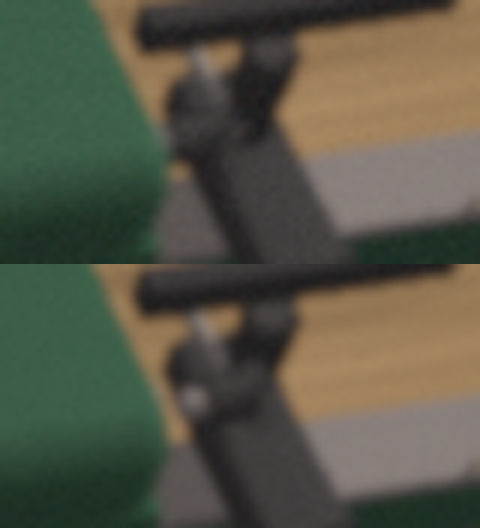

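The lower half (after) shows the prong disc displaced to the right from about (190,110) to about (235,385), with the bright shank at (195,400) now exposed. The optical shift of ≈14–16 mm agrees with the 14–16 mm of TCP travel. I release gently.

Call:
move_arm:
  plan:
    - {"x":0,"y":-0.001,"z":0,"twist":0,"jaw":255}
    - {"x":0,"y":-0.001,"z":0,"twist":0,"jaw":220}
    - {"x":0,"y":-0.001,"z":0,"twist":0,"jaw":170}
    - {"x":0,"y":-0.001,"z":0,"twist":0,"jaw":120}
    - {"x":0,"y":-0.001,"z":0,"twist":0,"jaw":80}
    - {"x":0,"y":-0.001,"z":0,"twist":0,"jaw":60}
    - {"x":0,"y":-0.001,"z":0,"twist":0,"jaw":60}
    - {"x":0,"y":-0.001,"z":0,"twist":0,"jaw":60}

```text
clock: 15.77
eef_pos: [0.5326, -0.143, 0.1941]
orientation: [-0.488, 0.496, -0.506, 0.51]
contact_force: [-0.7, 0.2, -0.7]
opening: 0.767
```

Call:
move_arm:
  plan:
    - {"x":0,"y":0,"z":0.02,"twist":0,"jaw":60}
    - {"x":0,"y":0,"z":0.04,"twist":0,"jaw":60}
    - {"x":0,"y":0,"z":0.07,"twist":0,"jaw":60}
    - {"x":0,"y":-0.03,"z":0.09,"twist":0,"jaw":60}
    - {"x":0,"y":-0.07,"z":0.09,"twist":0,"jaw":60}
    - {"x":0,"y":-0.1,"z":0.09,"twist":0,"jaw":60}
    - {"x":0,"y":-0.1,"z":0.09,"twist":0,"jaw":60}
    - {"x":0,"y":-0.1,"z":0.09,"twist":0,"jaw":60}

```text
clock: 16.43
eef_pos: [0.5319, -0.2451, 0.2838]
orientation: [-0.487, 0.495, -0.507, 0.51]
contact_force: [1.0, 1.3, 0.2]
opening: 0.77
```

```bash
python3 - <<'E'
from fit import *
st(); p,d,W=wcloud()
m=(W[...,2]>.19)&(W[...,2]<.235)&(abs(W[...,0]-.533)<.02)&(W[...,1]<-.05)&(W[...,1]>-.2)
P=W[m]; Y=np.arange(-.18,-.06,.01); A=[]
for y in Y:
    q=P[abs(P[:,1]-y)<.004]
    if len(q)>10: A.append([y,np.percentile(q[:,2],90),(q[:,0].min()+q[:,0].max())/2,np.ptp(q[:,0])])
print(np.round(A,4)); print('rearmost y',P[:,1].min())
# centre: column profile of silhouette against dark/bright in scene, before, after
b=np.load('/tmp/s6.npz')['p']; q=get_image('scene')[0]; D=np.load('/tmp/s6.npz')['W']; p2,d2,W2=cloud('scene')
o=np.array([f.x[0],f.x[1],.21]); 
for n,w in(('before',D),('after',W2)):
    s=w.reshape(-1,3); k=(abs(s[:,0]-.543)<.02)&(abs(s[:,2]-.215)<.025)&(s[:,1]>.19)&(s[:,1]<.28); print(n,k.sum(),np.percentile(s[k,1],[5,25,50,75,95]).round(4) if k.any() else '')
E
```

```text
t 16.43 tcp [ 0.5319 -0.2451  0.2838] jaw [ 0.999 -0.036 -0.004] down [-0.005 -0.011 -1.   ] F [0.96 1.32 0.24] op 0.77
[[-0.18    0.2156  0.5325  0.0151]
 [-0.17    0.2209  0.5325  0.0253]
 [-0.16    0.2214  0.5324  0.0262]
 [-0.15    0.2216  0.5328  0.026 ]
 [-0.14    0.2216  0.5329  0.0252]
 [-0.13    0.2216  0.5332  0.0253]
 [-0.12    0.2219  0.5335  0.0268]
 [-0.11    0.2216  0.5338  0.0255]
 [-0.1     0.2219  0.534   0.0247]
 [-0.09    0.2192  0.5342  0.0291]]
rearmost y -0.17820832347217525
before 115 [0.2087 0.2148 0.2237 0.2322 0.2396]
after 136 [0.2163 0.2263 0.2363 0.2453 0.2553]
```

```bash
python3 -c "
from h import *
st(); print(job_done())"
```

```text
t 16.58 tcp [ 0.5329 -0.2412  0.2839] jaw [ 1.    -0.029 -0.004] down [-0.004 -0.01  -1.   ] F [0.17 0.33 0.01] op 0.763
the job is handed in; nothing more can be done
None
```

The drive centre is eased out by about 15 mm, the bar is left lying level in the spindle, and the job is handed in at 16.6 s on the robot's clock. No verdict is reported, so this rests on my own checks.

- **First hold:** I took the bar by its shaft, fed the nose about 90 mm into the spindle and let it rest there. The handle drooped 7–8 mm.
- **Second hold:** I took it again by the handle, raised it level and pushed on. The nose met the shank at about 197 mm, and the force stayed near 10 N in every reading I took.
- **Centre's travel:** The gripper moved 14–16 mm after contact. Scene-camera depth gave about 12.6–15.7 mm. Image matching gave 16.4 mm, but that fit was poor, and a second matching window failed (it read 0). All the usable estimates fall within the required 10–20 mm.
- **Bar at the end:** The nose is about 211–214 mm in, the handle is level along its length, the gripper is clear above, and the wrist force is near zero.
- **Bowl, tin and faceplate:** The gripper did not come near them and I saw no sign that they moved, but I did not measure them again at the end.

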